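Lock the pressure pot's lid

TASK

Lock the lid of the pressure pot: push its black lock handle round clockwise (seen from above), over the rise, and press it down into the low notch, so that it sits fully down and cannot turn back. You cannot see the notch: feel for it, since the handle will not fall in by its own weight and glides over it if it is not pressed. Do not force the handle, leave the jar and the salt shaker where they stand, and let go when it is home.

Things in the scene. Friction and masses are not known exactly. Their poses are not given: they have to be found in the camera images.
- pressure_pot: Round stainless steel pot, 170 mm wide, 86 mm high with its flat lid shut, fixed to the worktop; black loop grips left and right reach 115 mm from its axis. Origin: centre of its underside, z up. On the lid's centre stands a dark round lock housing, with the black lock handle over it; a small black-topped steam weight stands 64 mm behind the axis.
- lock_housing (a point): Top of the lock housing on the pot's axis, 106 mm up (100 mm wide). Hidden in it is the cam: low flat, ramp from 0.25 to 0.77 rad of turn, level top 12 mm up with one 12 mm deep notch with upright walls, level again to the stop. The notch centre is anywhere from 1.4 to 1.84 rad, different each time; the handle drops in within 0.06 rad of it.
- handle_pivot (a point): Point on the upright turning axis of the lock handle, at the pot's centre, 120 mm above the worktop (fixed; it does not rise). The handle's round hub, 110 mm wide, has its top here when down. Mind the wall cabinets: they hang over the back of the worktop from about x = 0.62 m, 0.46 m up, everywhere right of y = 0.05 m.
- saddle (a point): Centre of the saddle floor at the handle's outer end, 100 mm from the turning axis, 118 mm up when down, 130 mm when up on the cam. x points outward along the handle, z up. Floor 50 mm long radially, between two upright lugs 46 mm apart, 9 mm thick, 28 mm high, open above: shut fingertips set between the lugs push the handle round and press it down. The hub's rim is 45 mm inward.
- lock_handle (a joint): Turn of the lock handle in rad, 0 to 2.15, growing clockwise seen from above; starts at 0 to 0.15 with the handle pointing to the pot's front right and swings across its front towards the left. Even friction, about 1 N at the saddle; a few N up the ramp.
- lift_stem (a joint): Height of the lock handle above its low position in m: 0 down, 0.012 up on the cam. A tight seal holds it at any height: pressing it down takes 2 to 5 N, raising it 8 to 10 N; it does not sink by itself.
- nut_jar_mid (a point): Centre of a glass jar of nuts with a black lid, 70 mm wide, 90 mm high, loose behind the pot; to be left alone.
- salt_shaker_mid (a point): Centre of a glass salt shaker with a metal top, 44 mm wide, 90 mm high, loose at the pot's right rear; to be left alone.

How it is judged:
By the outcome, as a careful person would: the job done as asked, in the order asked, and still so for the second after the job is handed in, with the robot touching nothing.
It also fails if it takes over 61 s, if anything falls off the work surface, if the arm or the gripper's body presses on something with over 40 N, if the wrist force passes 120 N, or if a joint passes its speed limit or range.

ROBOT

A 6-joint arm with a two-finger parallel gripper is mounted at the origin on a cart in front of the work surface, level with it; the furniture and walls round the work are solid. World frame = base frame: x ahead of the robot, y to its left, z up, the work surface at z = 0. Lengths are in m, angles in rad, forces in N, time in s.
With the tool pointing down it reaches from about 0.4 to 0.825 m from the base axis. Payload 7 kg.
Tool frame: the origin (TCP) lies at the very end of the fingers, on their centre line; the grasp point (between the pads) lies 19 mm behind it (arm.grip_point_offset is the distance from the TCP to the grasp point, in m); z points along the fingers, y is the line along which they close (so a half turn about z gives the same grasp; the last joint's range is limited). The gripper opens to 88 mm and grips with 3 to 60 N. Pads are 19 mm wide; open, the fingers measure 130 mm over their backs; the gripper's body (78 mm by 193 mm) begins 47 mm behind the grasp point.
Start: joints at [1.57, 0.359, 0.012, 0, -1.224, -0.288], TCP at [0.192, 0.647, 0.227] pointing down, gripper open.
Joint ranges: [-3.07, 3.07], [-1.43, 2.12], [-1.02, 1.25], [-3.03, 1.67], [-3.05, -0], [-3.03, 3.03]. Speed limits (rad/s): [2.39, 2.39, 3.01, 3.14, 3.14, 3.14].

INTERFACE

Orientations are given as [roll, pitch, yaw] about the fixed x, y, z axes, in that order (R = Rz(yaw) Ry(pitch) Rx(roll)).
In Python, from station import arm, cams gives the robot as it stands.
- The arm moves only by the shell command python3 -m handwheel 'ROWS' [FORCE]. ROWS is JSON, a list that holds one entry, the list of rows, each a list of 7 numbers: the shift along the tool's x, y, z normalised to -1 to 1, where 1 is 0.08 m, then the turn, a rotation vector about the tool's x, y, z normalised to -1 to 1, where 1 is 0.5 rad, then the closure in counts, from 0 (fully open) to 255 (shut). In form: [[[x, y, z, wx, wy, wz, hand], ...]]. A call has 1 to 5 rows; each row is the pose to reach, as a shift and turn from the pose commanded when the call began, along the tool's axes at that moment; what a row does not reach only later rows make up. A row lasts 1/8 s, in which the tool goes at most 62.5 mm and 10.7 degrees, less where a joint would pass 70% of its speed; a pose out of reach is approached as far as the arm can. A call with a number of a shift or a turn outside -1 to 1 is refused whole. A call with a gripper value outside its range is refused whole. The fingers move at their own pace and stop on an object; FORCE is the grip in N (left out, the last holds). Time passes only in rows, so rows that repeat a pose let the fingers close. It gives the time, the measured TCP pose, the force, the opening and the grip force at its end, in the units of the state.
- arm.get_state(): the state, without advancing time (a new reading comes with each control period).
- cams.grab_frame(name): name is "scene" or "top" or "wrist"; returns the picture (480x640x3 uint8, blue, green, red); there is no depth.
- cams.camera_info(name): a dict with "camera_matrix" (3x3 intrinsics, pixels), "R" (3x3) and "t" (3): a world point X has camera coordinates R X + t; the wrist camera has in their place "hand_eye" (4x4, takes a point from camera to tool coordinates, whose origin is the TCP and whose axes are the flange's). Camera axes: x right, y down, z forward; pixel columns grow to the right and rows downward; lengths in m; the calibration is good to about 2 mm. A picture is of the moment at which its call begins: read the wrist's pose just before it. camera_info takes no time and is no camera call.
- arm.job_done(): hands the job in; it is judged then, once.
The state is a dict: "t": time; "q": joint angles; "qd": joint speeds; "joint_efforts": joint torques, N m; "eef_pos": TCP position; "ee_rot": TCP orientation; "force": force on the tool from outside, world axes, zero at the start; "moment": the same for the moment, N m; "width": finger opening in m; "gripper_force": force on a finger pad.
Only numpy, scipy, OpenCV 4.12 (cv2) and the standard library are available. Lean on these libraries where they do the work, as an engineer would, in place of code of your own. Each camera call takes 0.05 s, during which the arm holds its last target. There are 200 camera calls.

## Working session

There is one attempt and no reset: what is moved stays moved. The work goes in short steps, Python scripts to look and compute and a shell command to move; the robot and the scene stay as the last step left them, time stands still between calls to the robot, and variables do not carry over. Pictures are saved under pics/ and viewed, at most 10 in all, crops included, and the job is handed in when it is done.

```bash
ls; mkdir -p pics
python3 - <<'E'
from station import arm,cams
import cv2,numpy as np
s=arm.get_state();print(s)
for n in("top","scene"):
    cv2.imwrite(f"pics/{n}0.png",cams.grab_frame(n));c=cams.camera_info(n);print(n,c)
E
```

```text
pics
{'t': 0.0, 'q': array([ 1.57007831e+00,  3.59401306e-01,  1.10715626e-02, -3.45460494e-04,
       -1.22410603e+00, -2.88123442e-01]), 'qd': array([-0.00012031,  0.00078774, -0.00149775, -0.00211296, -0.00057891,
        0.00152993]), 'joint_efforts': array([ 1.37433013e-03, -5.82713664e+01,  2.93049073e+01,  6.99698567e+00,
        6.95427079e-03, -1.62337628e-04]), 'eef_pos': array([0.19214146, 0.64656897, 0.22561974]), 'ee_rot': array([ 3.13992850e+00, -1.54530459e-04, -2.88958976e-01]), 'force': array([-0.61040279, -0.16299023, -0.33094059]), 'moment': array([ 0.03342765, -0.00918819, -0.01440126]), 'gripper_force': 0.0, 'width': 0.08780386017189734}
top {'camera_matrix': array([[528.40908656,   0.        , 322.89175052],
       [  0.        , 528.40908656, 231.58023902],
       [  0.        ,   0.        ,   1.        ]]), 'R': array([[-0.01663464, -0.99979459,  0.01157905],
       [-0.99406118,  0.01529143, -0.10774299],
       [ 0.1075438 , -0.01330255, -0.99411135]]), 't': array([-0.25305031,  0.61006766,  0.88294742])}
scene {'camera_matrix': array([[476.29994848,   0.        , 324.11972065],
       [  0.        , 476.29994848, 234.86764123],
       [  0.        ,   0.        ,   1.        ]]), 'R': array([[-0.47579004, -0.8795584 , -0.00093269],
       [-0.76623265,  0.41500759, -0.49056726],
       [ 0.43186962, -0.23269235, -0.87140283]]), 't': array([0.06216609, 0.59450246, 0.64422716])}
```

View pics/top0.png

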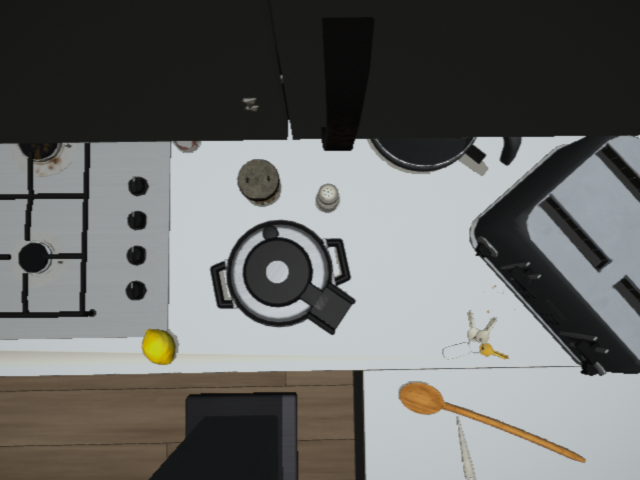

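View pics/scene0.png

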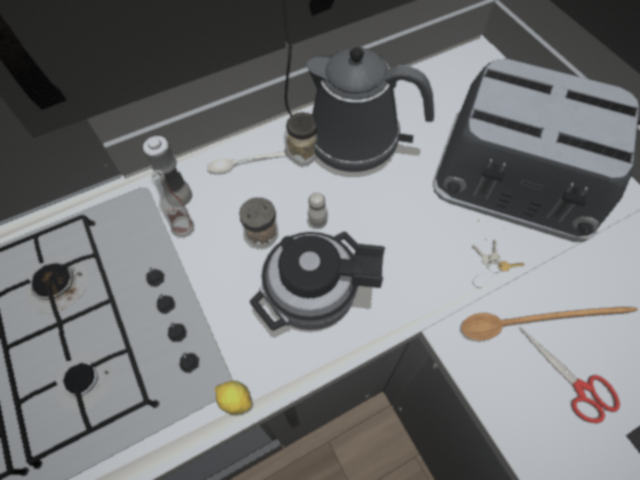

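The top view shows the hub centre at about (277,271), the saddle at about (330,308), the jar at (259,180), the shaker at (328,196) and the steam weight at (270,232). The scene view shows the hub at (310,262).

```bash
cat > h.py <<'E'
from station import arm,cams
import numpy as np
from scipy.spatial.transform import Rotation as Ro
def back(n,u,v,z):
    c=cams.camera_info(n);K,R,t=c["camera_matrix"],np.array(c["R"]),np.array(c["t"])
    d=R.T@np.linalg.solve(K,[u,v,1]);o=-R.T@t
    return o+d*(z-o[2])/d[2]
def proj(n,X):
    c=cams.camera_info(n);p=c["camera_matrix"]@(np.array(c["R"])@X+c["t"]);return p[:2]/p[2]
E
python3 - <<'E'
from h import *
import cv2
p=back("top",277,271,.12);q=back("scene",310,262,.12);s=back("top",330,308,.125);w=back("top",270,232,.11)
print(p,q,s,w,s-p,np.linalg.norm((s-p)[:2]),np.linalg.norm((w-p)[:2]))
im=cams.grab_frame("top")[190:360,190:390];cv2.imwrite("pics/top1.png",cv2.resize(im,None,fx=3.5,fy=3.5,interpolation=cv2.INTER_CUBIC))
print(back("top",338,262,.07),back("top",222,285,.07))
E
```

```text
[ 0.53597353 -0.18906841  0.12      ] [ 0.53483985 -0.19129196  0.12      ] [ 0.47762752 -0.270549    0.125     ] [ 0.59838551 -0.17765507  0.11      ] [-0.05834601 -0.08148059  0.005     ] 0.10021648527747798 0.06344698096127563
[ 0.55096192 -0.28652235  0.07      ] [ 0.51617662 -0.09470723  0.07      ]
```

View pics/top1.png

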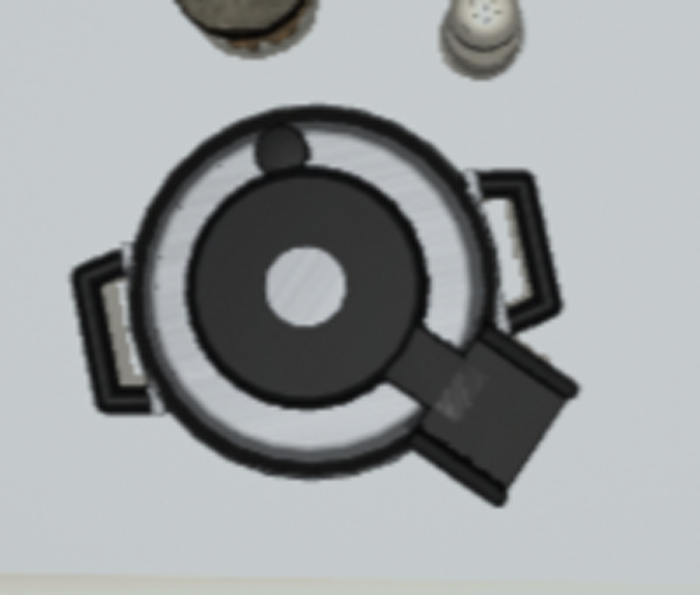

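Pivot is about (0.535,-0.190). The saddle measures 100 mm from it and the weight 63 mm, which matches the given sizes. The handle points along -125.6°. I'll go round in an arc at the current height with the fingers shut.

```bash
for i in 1; do python3 -m handwheel '[[[0.45,0.38,0,0,0,0,255],[0.9,0.77,0,0,0,0,255]]]'
python3 -m handwheel '[[[0.45,0.38,0,0,0,0,255],[0.9,0.77,0,0,0,0,255]]]'
python3 -m handwheel '[[[0.45,0.38,0,0,0,0,255],[0.9,0.77,0,0,0,0,255]]]'
python3 -m handwheel '[[[0.45,0.38,0,0,0,0,255],[0.9,0.77,0,0,0,0,255]]]'
python3 -m handwheel '[[[0.45,0.38,0,0,0,0,255],[0.9,0.77,0,0,0,0,255],[0.9,0.77,0,0,0,0,255]]]'; done; python3 -c "
from h import *
s=arm.get_state();print(s['q'],s['ee_rot'])"
```

```text
t: 0.4
eef_pos: [0.2439, 0.5665, 0.2257]
ee_rot: [3.14, -0.0, -0.288]
force: [1.0, 0.5, 1.0]
width: 0.0731
gripper_force: 0.0
t: 0.65
eef_pos: [0.2958, 0.4864, 0.2263]
ee_rot: [3.141, 0.0, -0.289]
force: [0.0, -0.4, 0.8]
width: 0.0532
gripper_force: 0.0
t: 0.9
eef_pos: [0.3472, 0.4069, 0.2265]
ee_rot: [3.141, 0.0, -0.289]
force: [0.3, 0.1, 0.1]
width: 0.0331
gripper_force: 0.0
t: 1.15
eef_pos: [0.3987, 0.3274, 0.2266]
ee_rot: [-3.142, 0.0, -0.289]
force: [0.4, 0.7, -0.4]
width: 0.013
gripper_force: 0.0
t: 1.52
eef_pos: [0.4505, 0.2468, 0.2264]
ee_rot: [3.141, 0.0, -0.292]
force: [-0.4, -0.4, -0.3]
width: 0.0009
gripper_force: 0.0
[ 8.83821754e-01  9.22287665e-02 -3.38103418e-01  3.54018486e-05
 -1.14104195e+00  3.94471726e-01] [ 3.14104686e+00  1.92359873e-04 -2.92488140e-01]
```

```bash
(python3 -m handwheel '[[[0.16,0.44,0,0,0,0,255],[0.31,0.87,0,0,0,0,255]]]'
python3 -m handwheel '[[[0.16,0.44,0,0,0,0,255],[0.31,0.87,0,0,0,0,255]]]'
python3 -m handwheel '[[[0.16,0.44,0,0,0,0,255],[0.31,0.87,0,0,0,0,255]]]'
python3 -m handwheel '[[[0.16,0.44,0,0,0,0,255],[0.31,0.87,0,0,0,0,255]]]'
python3 -m handwheel '[[[0.16,0.44,0,0,0,0,255],[0.31,0.87,0,0,0,0,255]]]'
python3 -m handwheel '[[[0.16,0.44,0,0,0,0,255],[0.31,0.87,0,0,0,0,255]]]'
python3 -m handwheel '[[[0.16,0.44,0,0,0,0,255],[0.31,0.87,0,0,0,0.33,255],[0.31,0.87,0,0,0,0.66,255],[0.31,0.87,0,0,0,0.66,255]]]') | tail -6; python3 -c "
from h import *
import cv2
s=arm.get_state();print(s['q'],s['eef_pos'],s['ee_rot'])
cv2.imwrite('pics/w1.png',cams.grab_frame('wrist'));c=cams.camera_info('wrist');print(c)
H=c['hand_eye'];T=np.eye(4);T[:3,:3]=Ro.from_euler('xyz',s['ee_rot']).as_matrix();T[:3,3]=s['eef_pos'];M=np.linalg.inv(T@H)
P=np.array([.5355,-.19,0])
for a in (-125.6,):
  a=np.radians(a)
  for n,X in dict(piv=P+[0,0,.12],sad=P+[.1*np.cos(a),.1*np.sin(a),.118],tcp=s['eef_pos']).items():
    p=c['camera_matrix']@(M[:3,:3]@X+M[:3,3]);print(n,p[:2]/p[2])
"
```

```text
t: 3.52
eef_pos: [0.4773, -0.267, 0.2262]
ee_rot: [3.141, 0.001, -0.618]
force: [0.0, 1.0, -0.3]
width: 0.0002
gripper_force: 0.0
[-1.51898039e-01  1.49130527e-01 -2.71927446e-01 -2.29047254e-04
 -1.15046811e+00  1.10465031e+00] [ 0.47729091 -0.26701654  0.22615615] [ 3.14145140e+00  7.45859282e-04 -6.18137647e-01]
{'camera_matrix': array([[341.98389677,   0.        , 320.79370672],
       [  0.        , 341.98389677, 237.68673399],
       [  0.        ,   0.        ,   1.        ]]), 'hand_eye': array([[ 2.94554113e-04, -9.55119915e-01, -2.96219281e-01,
         8.02348290e-02],
       [ 9.99999622e-01,  3.88457190e-05,  8.69125337e-04,
         4.56769438e-04],
       [-8.18612067e-04, -2.96219424e-01,  9.55119564e-01,
        -1.57036602e-01],
       [ 0.00000000e+00,  0.00000000e+00,  0.00000000e+00,
         1.00000000e+00]])}
piv [199.55191363 232.59395006]
sad [324.24561381 232.27549803]
tcp [319.59516729 296.96190393]
```

View pics/w1.png

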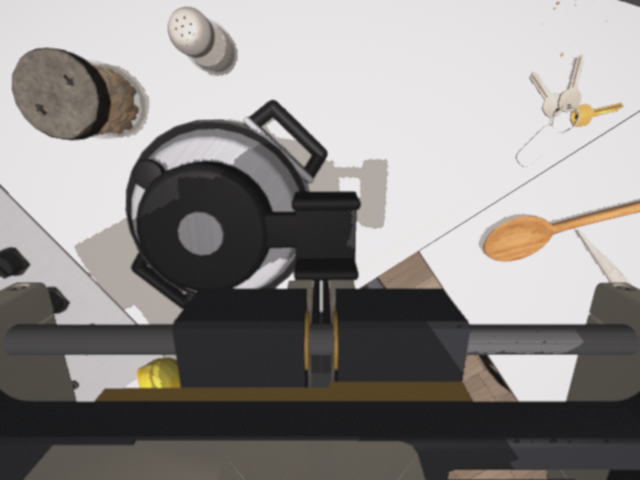

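The wrist view shows the hub at (200,233), as predicted, and the saddle between lugs at rows ~201 and ~268, centred at (326,235). The tool is lined up. I'll lower to z≈0.134, clear of the floor rise but inside the lugs.

```bash
(python3 -m handwheel '[[[0.03,0.04,0.4,0,0,0,255],[0.03,0.04,0.8,0,0,0,255],[0.03,0.04,0.8,0,0,0,255]]]'
python3 -m handwheel '[[[0,0,0.18,0,0,0,255],[0,0,0.36,0,0,0,255],[0,0,0.36,0,0,0,255]]]') ; python3 -c "
from h import *
import cv2
s=arm.get_state();print(s['q'],s['eef_pos'],s['ee_rot'])
cv2.imwrite('pics/t2.png',cv2.resize(cams.grab_frame('scene')[200:340,220:420],None,fx=3.5,fy=3.5))"
```

```text
t: 3.95
eef_pos: [0.476, -0.2701, 0.1607]
ee_rot: [3.14, 0.004, -0.615]
force: [-0.1, 0.6, 0.4]
width: 0.0005
gripper_force: 0.0
t: 4.32
eef_pos: [0.4767, -0.271, 0.1328]
ee_rot: [3.141, 0.002, -0.618]
force: [-0.5, -0.8, 0.8]
width: 0.0004
gripper_force: 0.0
[-1.59652918e-01  2.34542444e-01 -3.95266634e-01 -2.39671598e-04
 -9.42793346e-01  1.11216823e+00] [ 0.47674095 -0.27096279  0.13279515] [ 3.14096673e+00  1.70521791e-03 -6.18422536e-01]
```

View pics/t2.png

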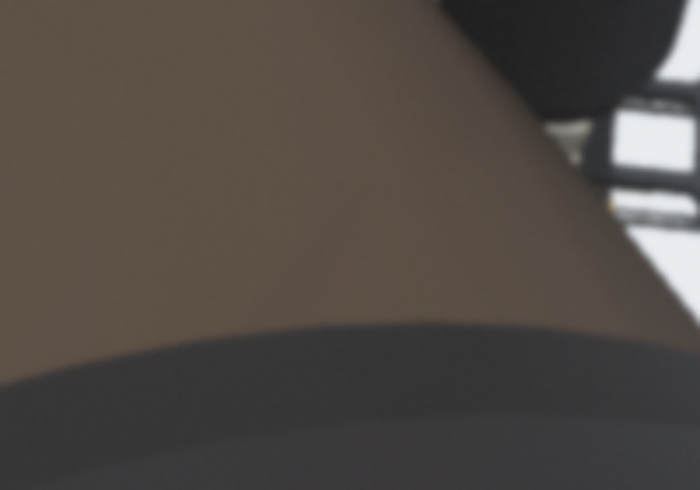

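The arm hides the saddle in this view, so I'll go by feel. First arc: 0.2 rad.

```bash
(python3 -m handwheel '[[[-0.125,-0.006,-0.04,0,0,0.2,255],[-0.25,-0.025,-0.04,0,0,0.4,255],[-0.25,-0.025,-0.04,0,0,0.4,255]]]'
python3 -m handwheel '[[[-0.06,-0.002,0,0,0,0.1,255],[-0.125,-0.006,0,0,0,0.2,255],[-0.125,-0.006,0,0,0,0.2,255]]]'
python3 -m handwheel '[[[-0.06,-0.002,0,0,0,0.1,255],[-0.125,-0.006,0,0,0,0.2,255],[-0.125,-0.006,0,0,0,0.2,255]]]')|grep -v -e width -e gripper
```

```text
t: 4.75
eef_pos: [0.4624, -0.2579, 0.1378]
ee_rot: [-3.141, -0.001, -0.818]
force: [-0.0, -0.5, -0.4]
t: 5.12
eef_pos: [0.4573, -0.2512, 0.1382]
ee_rot: [-3.14, -0.003, -0.916]
force: [0.8, -1.0, 1.2]
t: 5.5
eef_pos: [0.4524, -0.2436, 0.1389]
ee_rot: [-3.139, -0.005, -1.016]
force: [1.7, -3.7, 3.7]
```

```bash
(python3 -m handwheel '[[[-0.06,-0.002,0,0,0,0.1,255],[-0.125,-0.006,0,0,0,0.2,255],[-0.125,-0.006,0,0,0,0.2,255]]]'
python3 -m handwheel '[[[-0.06,-0.002,0,0,0,0.1,255],[-0.125,-0.006,0,0,0,0.2,255],[-0.125,-0.006,0,0,0,0.2,255]]]'
python3 -m handwheel '[[[-0.06,-0.002,0,0,0,0.1,255],[-0.125,-0.006,0,0,0,0.2,255],[-0.125,-0.006,0,0,0,0.2,255]]]'
python3 -m handwheel '[[[-0.06,-0.002,0,0,0,0.1,255],[-0.125,-0.006,0,0,0,0.2,255],[-0.125,-0.006,0,0,0,0.2,255]]]')|grep -v -e width -e gripper
```

```text
t: 5.88
eef_pos: [0.448, -0.235, 0.1392]
ee_rot: [-3.138, -0.005, -1.116]
force: [2.2, -4.2, 3.3]
t: 6.25
eef_pos: [0.4443, -0.226, 0.1395]
ee_rot: [-3.137, -0.005, -1.215]
force: [3.7, -6.2, 4.6]
t: 6.62
eef_pos: [0.4399, -0.2154, 0.1383]
ee_rot: [-3.139, -0.002, -1.317]
force: [0.3, -1.4, 1.2]
t: 7.0
eef_pos: [0.4362, -0.2045, 0.1369]
ee_rot: [3.141, 0.001, -1.417]
force: [-0.3, 0.5, -0.6]
```

```bash
(python3 -m handwheel '[[[-0.06,-0.002,0,0,0,0.1,255],[-0.125,-0.006,0,0,0,0.2,255],[-0.125,-0.006,0,0,0,0.2,255]]]'
python3 -m handwheel '[[[-0.06,-0.002,0,0,0,0.1,255],[-0.125,-0.006,0,0,0,0.2,255],[-0.125,-0.006,0,0,0,0.2,255]]]'
python3 -m handwheel '[[[0,0,0.04,0,0,0,255],[0,0,0.04,0,0,0,255]]]'
python3 -m handwheel '[[[0,0,0.04,0,0,0,255],[0,0,0.04,0,0,0,255]]]'
)|grep -v -e width -e gripper
```

```text
t: 7.38
eef_pos: [0.4347, -0.1945, 0.1365]
ee_rot: [3.14, 0.001, -1.517]
force: [0.5, -0.7, -0.1]
t: 7.75
eef_pos: [0.4349, -0.1846, 0.1366]
ee_rot: [3.141, 0.0, -1.616]
force: [0.4, 0.5, -0.6]
t: 8.0
eef_pos: [0.4348, -0.1849, 0.1333]
ee_rot: [3.141, 0.0, -1.618]
force: [0.1, 0.5, 0.1]
t: 8.25
eef_pos: [0.435, -0.1848, 0.1302]
ee_rot: [3.141, 0.0, -1.619]
force: [0.1, 0.5, 0.2]
```

```bash
(python3 -m handwheel '[[[0,0,0.02,0,0,0,255],[0,0,0.02,0,0,0,255]]]'
python3 -m handwheel '[[[0,0,0.02,0,0,0,255],[0,0,0.02,0,0,0,255]]]'
)|grep -v -e width -e gripper;  python3 -c "
from h import *
import cv2
s=arm.get_state()
cv2.imwrite('pics/w3.png',cams.grab_frame('wrist'))
cv2.imwrite('pics/t3.png',cv2.resize(cams.grab_frame('top')[190:360,190:390],None,fx=3.5,fy=3.5))"
```

```text
t: 8.5
eef_pos: [0.4352, -0.185, 0.1296]
ee_rot: [-3.142, -0.0, -1.618]
force: [-2.9, 0.3, 8.0]
t: 8.75
eef_pos: [0.4351, -0.1852, 0.1292]
ee_rot: [-3.141, -0.001, -1.618]
force: [-7.3, 3.1, 20.6]
```

View pics/w3.png

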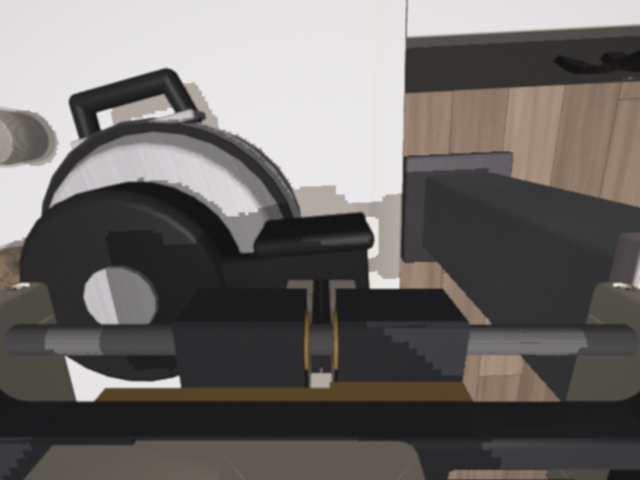

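The fingertips are now on the saddle floor, up on the cam at z≈0.129. I'll ease to about 8 N and creep round, pressing.

```bash
(python3 -m handwheel '[[[-0.05,-0.001,-0.02,0,0,0.08,255],[-0.05,-0.001,-0.02,0,0,0.08,255]]]'
python3 -m handwheel '[[[-0.05,-0.001,0,0,0,0.08,255],[-0.05,-0.001,0,0,0,0.08,255]]]'
python3 -m handwheel '[[[-0.05,-0.001,0,0,0,0.08,255],[-0.05,-0.001,0,0,0,0.08,255]]]'
)|grep -v -e width -e gripper
```

```text
t: 9.1
eef_pos: [0.4357, -0.1807, 0.1296]
ee_rot: [-3.141, 0.0, -1.658]
force: [-3.0, 2.0, 8.1]
t: 9.35
eef_pos: [0.4361, -0.1769, 0.1295]
ee_rot: [-3.141, -0.0, -1.698]
force: [-2.9, 2.0, 8.2]
t: 9.6
eef_pos: [0.4367, -0.1729, 0.1295]
ee_rot: [-3.141, -0.0, -1.738]
force: [-3.0, 2.0, 7.6]
```

```bash
(python3 -m handwheel '[[[-0.05,-0.001,0,0,0,0.08,255],[-0.05,-0.001,0,0,0,0.08,255]]]'
python3 -m handwheel '[[[-0.05,-0.001,0,0,0,0.08,255],[-0.05,-0.001,0,0,0,0.08,255]]]'
python3 -m handwheel '[[[-0.05,-0.001,0,0,0,0.08,255],[-0.05,-0.001,0,0,0,0.08,255]]]'
)|grep -v -e width -e gripper;  python3 -c "
from h import *
import cv2
s=arm.get_state()
cv2.imwrite('pics/w4.png',cams.grab_frame('wrist'))"
```

```text
t: 9.85
eef_pos: [0.4374, -0.169, 0.1295]
ee_rot: [-3.141, -0.0, -1.778]
force: [-2.9, 2.0, 8.7]
t: 10.1
eef_pos: [0.4384, -0.165, 0.1295]
ee_rot: [-3.141, -0.0, -1.818]
force: [-2.0, 3.0, 8.0]
t: 10.35
eef_pos: [0.4394, -0.1611, 0.1295]
ee_rot: [-3.141, 0.0, -1.858]
force: [-2.7, 2.2, 8.7]
```

View pics/w4.png

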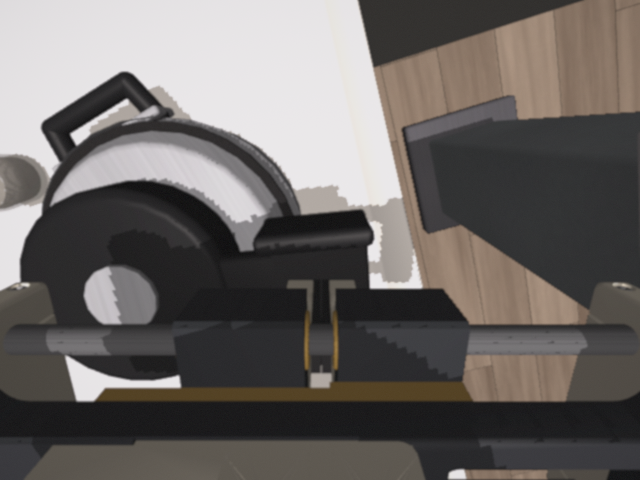

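The picture shows the lug at the same place relative to the fingers (rows 212–250), so the handle is turning with the tool. I'll carry on.

```bash
(python3 -m handwheel '[[[-0.05,-0.001,0,0,0,0.08,255],[-0.05,-0.001,0,0,0,0.08,255]]]'
python3 -m handwheel '[[[-0.05,-0.001,0,0,0,0.08,255],[-0.05,-0.001,0,0,0,0.08,255]]]'
python3 -m handwheel '[[[-0.05,-0.001,0,0,0,0.08,255],[-0.05,-0.001,0,0,0,0.08,255]]]'
)|grep -v -e width -e gripper
```

```text
t: 10.65
eef_pos: [0.4407, -0.1573, 0.1294]
ee_rot: [-3.141, 0.0, -1.898]
force: [-1.6, 1.2, 7.5]
t: 10.9
eef_pos: [0.442, -0.1535, 0.1292]
ee_rot: [-3.141, 0.0, -1.938]
force: [-1.0, 2.2, 4.5]
t: 11.15
eef_pos: [0.4435, -0.1499, 0.129]
ee_rot: [-3.141, 0.0, -1.977]
force: [0.1, 0.7, 3.3]
```

The force fell off and z is sinking, so I may be in the notch. I'll press gently without turning.

```bash
(python3 -m handwheel '[[[0,0,0.012,0,0,0,255],[0,0,0.025,0,0,0,255]]]'
python3 -m handwheel '[[[0,0,0.012,0,0,0,255],[0,0,0.012,0,0,0,255]]]'
)|grep -v -e width -e gripper
```

```text
t: 11.4
eef_pos: [0.4435, -0.15, 0.1273]
ee_rot: [-3.141, 0.0, -1.978]
force: [-2.9, 3.4, 11.3]
t: 11.65
eef_pos: [0.4435, -0.1498, 0.1266]
ee_rot: [-3.141, 0.001, -1.978]
force: [-2.4, 4.5, 10.8]
```

```bash
(python3 -m handwheel '[[[0,0,0,0,0,0,255],[0,0,0,0,0,0,255]]]'
python3 -m handwheel '[[[0,0,0.02,0,0,0,255],[0,0,0.02,0,0,0,255],[0,0,0.02,0,0,0,255]]]'
)|grep -v -e width -e gripper
```

```text
t: 11.9
eef_pos: [0.4435, -0.1498, 0.1266]
ee_rot: [-3.141, 0.001, -1.978]
force: [-2.6, 4.4, 11.3]
t: 12.28
eef_pos: [0.4438, -0.1492, 0.1251]
ee_rot: [-3.141, 0.002, -1.978]
force: [-3.2, 9.2, 12.5]
```

The handle is sinking but pushing the tool clockwise, so it wants to centre further on. I'll relieve that with a small clockwise shift.

```bash
(python3 -m handwheel '[[[-0.015,0,0,0,0,0.02,255],[-0.015,0,0,0,0,0.02,255]]]'
python3 -m handwheel '[[[-0.01,0,0.01,0,0,0.02,255],[-0.01,0,0.01,0,0,0.02,255]]]'
)|grep -v -e width -e gripper
```

```text
t: 12.52
eef_pos: [0.4442, -0.1483, 0.125]
ee_rot: [-3.141, 0.001, -1.988]
force: [-3.0, 5.8, 11.0]
t: 12.78
eef_pos: [0.4444, -0.1477, 0.1239]
ee_rot: [-3.141, 0.001, -1.998]
force: [-0.7, 3.8, 6.7]
```

Sinking more easily now. Continue.

```bash
(python3 -m handwheel '[[[-0.01,0,0.015,0,0,0.02,255],[-0.01,0,0.015,0,0,0.02,255]]]'
python3 -m handwheel '[[[-0.01,0,0.015,0,0,0.02,255],[-0.01,0,0.015,0,0,0.02,255]]]'
python3 -m handwheel '[[[0,0,0.015,0,0,0,255],[0,0,0.015,0,0,0,255]]]'
)|grep -v -e width -e gripper
```

```text
t: 13.02
eef_pos: [0.4447, -0.1471, 0.1224]
ee_rot: [-3.141, 0.001, -2.008]
force: [0.4, 2.8, 3.8]
t: 13.28
eef_pos: [0.445, -0.1466, 0.1211]
ee_rot: [-3.141, 0.0, -2.018]
force: [0.1, 0.5, 2.7]
t: 13.52
eef_pos: [0.4449, -0.1467, 0.12]
ee_rot: [-3.141, 0.0, -2.019]
force: [-0.0, 1.4, 2.3]
```

```bash
(python3 -m handwheel '[[[0,0,0.02,0,0,0,255],[0,0,0.02,0,0,0,255]]]'
python3 -m handwheel '[[[0,0,0.015,0,0,0,255],[0,0,0.015,0,0,0,255]]]'
python3 -m handwheel '[[[0,0,0.01,0,0,0,255],[0,0,0.01,0,0,0,255]]]'
)|grep -v -e width -e gripper
```

```text
t: 13.78
eef_pos: [0.4449, -0.1467, 0.1183]
ee_rot: [-3.141, 0.0, -2.019]
force: [0.9, 0.9, 1.9]
t: 14.02
eef_pos: [0.4447, -0.1467, 0.1178]
ee_rot: [-3.141, -0.0, -2.018]
force: [-3.0, 2.4, 10.7]
t: 14.28
eef_pos: [0.4447, -0.1467, 0.1176]
ee_rot: [-3.141, -0.0, -2.018]
force: [-5.2, 4.8, 18.2]
```

It bottomed at 0.1176, which is 12 mm below the cam top. I'll unload, back off the lug a little, lift straight out, move clear and look.

```bash
(python3 -m handwheel '[[[0,0,-0.05,0,0,0,255],[0.05,0,-0.06,0,0,0,255],[0.05,0,-0.06,0,0,0,255]]]'
python3 -m handwheel '[[[0,0,-0.3,0,0,0,255],[0,0,-0.7,0,0,0,255],[0,0,-1,0,0,0,255]]]'
python3 -m handwheel '[[[0,0.5,-0.4,0,0,0,255],[0,1,-0.4,0,0,0,255],[0,1,-0.4,0,0,0,255]]]'
)|grep -v -e width -e gripper;  python3 -c "
from h import *
import cv2
s=arm.get_state()
cv2.imwrite('pics/w5.png',cams.grab_frame('wrist'))
cv2.imwrite('pics/s5.png',cams.grab_frame('scene'))
cv2.imwrite('pics/t5.png',cams.grab_frame('top'))"
```

```text
t: 14.65
eef_pos: [0.4425, -0.1506, 0.1208]
ee_rot: [3.141, -0.0, -2.019]
force: [0.7, -0.0, 0.9]
t: 15.02
eef_pos: [0.443, -0.1504, 0.2021]
ee_rot: [-3.142, -0.0, -2.019]
force: [0.7, 0.6, 0.5]
t: 15.4
eef_pos: [0.369, -0.1151, 0.2335]
ee_rot: [-3.141, 0.001, -2.018]
force: [1.0, -0.3, 0.2]
```

View pics/w5.png

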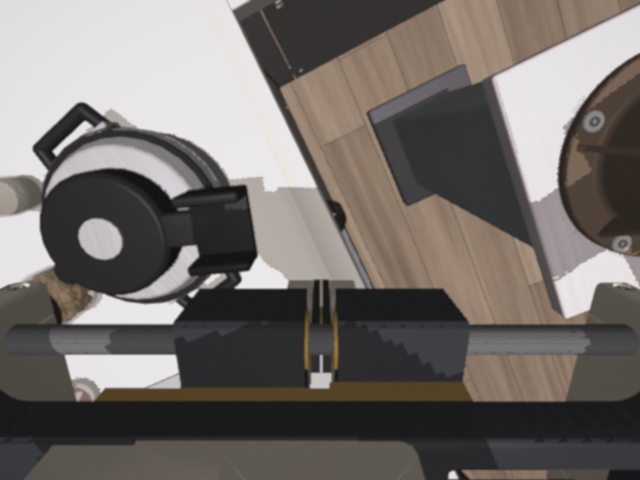

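The wrist view shows the hub at (100,239) and the saddle floor centre at about (224,230), with the fingers well clear. I'll check the angle and then hand in.

```bash
python3 -c "
from h import *
s=arm.get_state();c=cams.camera_info('wrist')
T=np.eye(4);T[:3,:3]=Ro.from_euler('xyz',s['ee_rot']).as_matrix();T[:3,3]=s['eef_pos'];M=T@c['hand_eye']
def b(u,v,z):
  d=M[:3,:3]@np.linalg.solve(c['camera_matrix'],[u,v,1]);return M[:3,3]+d*(z-M[2,3])/d[2]
p=b(100,239,.12);q=b(224,230,.12);d=q-p;a=np.degrees(np.arctan2(d[1],d[0]));print(p,q,np.linalg.norm(d),a,np.radians((-125.6-a)%360))
M=np.linalg.inv(M)
P=np.array([.5355,-.19,0]);a=np.radians(a);e=np.array([np.cos(a),np.sin(a),0]);n=np.array([-e[1],e[0],0])
for z in(.146,.158):
  for sgn in(-1,1):
    for r in (.075,.125):
      X=P+r*e+sgn*.0275*n+[0,0,z];k=c['camera_matrix']@(M[:3,:3]@X+M[:3,3]);print(z,sgn,r,k[:2]/k[2])
"
```

```text
[ 0.53746198 -0.19114524  0.12      ] [ 0.44098657 -0.15343344  0.12      ] 0.10358418763736321 158.64970078129681 1.3220921307372584
0.146 -1 0.075 [186.89620774 276.15129534]
0.146 -1 0.125 [251.00625718 271.67838795]
0.146 1 0.075 [172.52186733 206.5675605 ]
0.146 1 0.125 [240.76270168 201.49454345]
0.158 -1 0.075 [180.83903937 282.67475403]
0.158 -1 0.125 [247.83706231 278.02680825]
0.158 1 0.075 [165.35606891 210.17201932]
0.158 1 0.125 [236.8785128  204.86928054]
```

```bash
python3 -c "
import cv2
im=cv2.imread('pics/w5.png')[150:300,20:280];cv2.imwrite('pics/w5c.png',cv2.convertScaleAbs(cv2.resize(im,None,fx=3,fy=3,interpolation=cv2.INTER_CUBIC),alpha=1.5,beta=30))"
```

```text
(no output)
```

View pics/w5c.png

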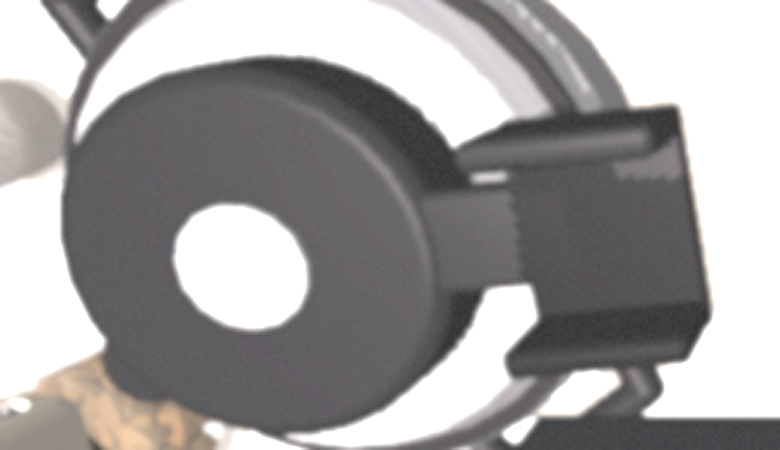

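The lug tops match the down height (0.146), and the turn is 1.32 rad plus the start offset, consistent with a notch near 1.4.

```bash
python3 -c "
from station import arm
print(arm.job_done())"
```

```text
the job is handed in; nothing more can be done
None
```

The lock handle went clockwise over the rise and bottomed 12 mm down in the notch. I let go and handed the job in with the arm clear of the pot. I did not test that it resists turning back, and the jar and shaker were never approached.

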